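# Check the charging bays with the slot gauge

### The arm

A 7-joint arm with a two-finger parallel gripper is mounted at the origin on the work surface. World frame = base frame: x ahead of the robot, y to its left, z up, the work surface at z = 0. Lengths are in mm, angles in rad, forces in N, time in s.
With the tool pointing down it reaches from about 425 to 950 mm from the base axis. Payload 4.7 kg.
Tool frame: the origin (TCP) lies on the centre line of the jaws, within the pads' length; the fingertips stand 19 mm ahead of it and the grasp point (between the pads) is the TCP; z points along the fingers, y is the line along which they close (so a half turn about z gives the same grasp; the last joint's range is limited). The gripper opens to 85 mm and grips with 20 to 120 N. Pads are 22 mm wide; open, the fingers measure 114 mm over their backs; the gripper's body (76 mm by 85 mm) begins 54 mm behind the grasp point. The pads swing forward as they close: fully open they stand 13 mm farther back than shut.
Start: joints at [1.233, 0.469, -0.049, 1.532, 0.024, 1.141, -0.082], TCP at [205.188, -643.074, 250.335] pointing down, gripper open.
Joint ranges: [-2.59, 2.59], [-0.33, 1.99], [-1.39, 1.29], [0.1, 2.45], [-1.04, 4.18], [0.21, 1.99], [-2.66, 2.66]. Speed limits (rad/s): [2.57, 2.57, 3.14, 3.14, 3.14, 3.14, 3.14].

### API

Orientations are given as a rotation vector (axis times angle).
In Python, from cell import manip gives the robot as it stands.
- The arm moves only by the shell command python3 -m inch 'ROWS' [OPENING] [FORCE]. ROWS is JSON, a list of rows, each a list of 2 entries, a list of its own where there are three numbers: the shift along the tool's x, y, z as a fraction of full scale, then the turn, a rotation vector about the tool's x, y, z as a fraction of full scale. A call has 1 to 10 rows; each row is the pose to reach, as a shift and turn from the pose commanded when the call began, along the tool's axes at that moment; what a row does not reach only later rows make up. Full scale, the value 1, is 0.75 m for a shift and 90 degrees for a turn. A row lasts 1/8 s, in which the tool goes at most 62.5 mm and 10.7 degrees, less where a joint would pass 70% of its speed; a pose out of reach is approached as far as the arm can. A call with a number of a shift or a turn outside -1 to 1 is refused whole. A call with a gripper value outside its range is refused whole. OPENING is the opening, from 0 (shut) to 1 (fully open), set as the call begins (- or left out, the last holds). The fingers move at their own pace and stop on an object; FORCE is the grip in N (left out, the last holds). Time passes only in rows, so rows that repeat a pose let the fingers close. It gives the time, the measured TCP pose, the force, the opening and the grip force at its end, in the units of the state.
- manip.observe(): the state, without advancing time (a new reading comes with each control period).
- manip.get_image(name): name is "scene" or "top" or "wrist"; returns a dict with "color" (400x640x3 uint8, blue, green, red), "range_z" (400x640 float32, mm along the optical axis (not along the pixel's ray), 0 where there is no reading), "fovy" (degrees; the focal length in pixels is half the picture's height over the tangent of half this angle, whatever the lens; pixels are square), "cx", "cy" (the principal point, pixels), "R" (3x3) and "t" (3): a world point X has camera coordinates R X + t. Camera axes: x right, y down, z forward; pixel columns grow to the right and rows downward; lengths in mm; the calibration is good to about 2 mm. A picture is of the moment at which its call begins.
- manip.job_done(): hands the job in; it is judged then, once.
The state is a dict: "time_s": time; "joints": joint angles; "qvel": joint speeds; "joint_torque": joint torques, N m; "ee_pos": TCP position; "ee_rot": TCP orientation; "force": force on the tool from outside, world axes, zero at the start; "ft_torque": the same for the moment, N m; "width": opening from 0.0 (shut) to 1.0 (fully open); "finger_force": force on a finger pad.
Only numpy, scipy, OpenCV 4.12 (cv2) and the standard library are available. Lean on these libraries where they do the work, as an engineer would, in place of code of your own. Each camera call takes 0.05 s, during which the arm holds its last target. There are 200 camera calls.

### The job

Take the steel slot gauge out of its stand by its black handle and check the bays of the grey charging dock with it, one after another from left to right as seen from the robot: keeping hold of it, slide the blade gently down each bay until it stops, either fully home on the floor or jammed part-way, and draw it out again without forcing it. Leave the gauge standing fully home in a bay that takes it, let go of it, and leave the other things on the bench alone.

Things in the scene. Friction and masses are not known exactly. Their poses are not given: they have to be found in the camera images.
- gauge: Slot gauge, upright, about 0.16 kg: steel blade 40 mm wide (its x), 6 mm thick (its y), 72 mm long with a rounded lower edge (radius 3 mm); above it a black handle 36 (x) x 20 (y) x 45 mm high. Origin: centre of the blade's lower edge, z up to the handle. Starts standing in the stand, axes parallel to the stand's; a half turn makes no difference.
- gauge_grip (a point): Centre of the gauge's black handle, 94.5 mm above the blade's lower edge; take the handle here across its 20 mm thickness (gauge y). Axes as the gauge's.
- stand: Fixed aluminium stand block, 66 (x) x 70 (y) x 48 mm high, with one upright slot 46 x 10 mm, 36 mm deep, holding the gauge. Origin: centre of its underside, z up; the gauge's lower edge rests 12 mm above it.
- dock: Fixed rigid grey three-bay charging dock, 66 (its x) x 222 (its y) x 70 mm high. Origin: centre of its underside, z up. Three upright bays open in the top face at x = 0, y = +60 (left), 0 (middle), -60 mm (right). Each mouth is 45 (x) by 8.5 mm (y), edges not bevelled; a blade set down off-centre stops on the top face. Blade and dock may press on each other with at most 40 N: meet stops at under 20 mm/s.
- floor_middle (a point): Centre of the middle bay's floor, 20 mm above the dock's underside, 50 mm straight below its mouth. All bays look alike, but a rigid inner frame, out of sight, blocks some of them: there the gauge stops hard 30 mm below the mouth. At least one bay, it varies which, is clear to the floor. Axes as the dock's.
- floor_left (a point): Centre of the floor of the dock's left bay, 50 mm straight below its mouth (see floor_middle). Axes as the dock's.
- floor_right (a point): Centre of the floor of the dock's right bay, 50 mm straight below its mouth (see floor_middle). Axes as the dock's.
- phone: Bystander, to be left alone: black slab phone lying flat, 148 x 72 x 9 mm. Origin: on its underside.
- board: Bystander, to be left alone: green circuit board lying flat, 110 x 62 x 6 mm. Origin: on its underside.
- driver: Bystander, to be left alone: screwdriver lying flat, 160 mm long. Origin: on its underside.
- tweezers: Bystander, to be left alone: steel tweezers lying flat, 120 mm long. Origin: on its underside.
- spool: Bystander, to be left alone: small metal wire spool standing on its end, 52 mm across, 36 mm high. Origin: on its underside.
- parts_tray: Bystander, to be left alone: open white divided tray, 120 x 90 x 25 mm. Origin: on its underside.
- flux: Bystander, to be left alone: small jar, 34 mm across, 60 mm high. Origin: on its underside.
Not all that is in view belongs to the job. Of the things that look like the gauge, the smallest one is meant.

How it is judged (in metres and radians):
On the way, in this order (a step that is already met when the one before it is completed fails the run):
1. the gauge is lifted clear of its stand in the gripper (z of gauge in the frame of stand above 0.05 m and contact force between the fingers and gauge above 1 N), for 0.1 s.
2. the gauge is slid down the dock's left bay (left to right as seen from the robot) until it comes up against something: more than 26 mm deep, pressing on the dock with over 1.5 N (horizontal distance between gauge and floor_left below 0.006 m and z of gauge in the frame of dock below 0.044 m and contact force between gauge and dock above 1.5 N), for 0.04 s.
3. the gauge is slid down the dock's middle bay (left to right as seen from the robot) until it comes up against something: more than 26 mm deep, pressing on the dock with over 1.5 N (horizontal distance between gauge and floor_middle below 0.006 m and z of gauge in the frame of dock below 0.044 m and contact force between gauge and dock above 1.5 N), for 0.04 s.
4. the gauge is slid down the dock's right bay (left to right as seen from the robot) until it comes up against something: more than 26 mm deep, pressing on the dock with over 1.5 N (horizontal distance between gauge and floor_right below 0.006 m and z of gauge in the frame of dock below 0.044 m and contact force between gauge and dock above 1.5 N), for 0.04 s.
At the end, for the whole second after the job is handed in: The gauge stands released and at rest (slower than 20 mm/s) in a bay, upright within 0.12 rad, the centre of its lower edge within 6 mm of the centre of that bay's floor ((distance between gauge and floor_left below 0.006 m or distance between gauge and floor_middle below 0.006 m or distance between gauge and floor_right below 0.006 m) and angle between gauge's own z axis and vertical below 0.12 rad and linear speed of gauge below 0.02 m/s and contact force between the fingers and gauge below 0.1 N); the robot touches nothing.
It fails at once if the gauge and the dock press on each other with more than 40 N (contact force between gauge and dock above 40 N).
It fails at once if the gripper presses on the dock with more than 40 N (contact force between the fingers and dock above 40 N).
It fails at once if a bystander is moved more than 20 mm (distance of any of phone, board, driver, tweezers, spool, parts_tray, flux from where it was at the start of the episode above 0.02 m).
It also fails if it takes over 72 s, if anything falls off the work surface, if the arm or the gripper's body presses on something with over 40 N, if the wrist force passes 120 N, or if a joint passes its speed limit or range.

## Working session

There is one attempt and no reset: what is moved stays moved. The work goes in short steps, Python scripts to look and compute and a shell command to move; the robot and the scene stay as the last step left them, time stands still between calls to the robot, and variables do not carry over. Pictures are saved under pics/ and viewed, at most 10 in all, crops included, and the job is handed in when it is done.

```bash
ls; mkdir -p pics
python3 - <<'E'
from cell import manip
import cv2,numpy as np
s=manip.observe();print(s)
for n in ("scene","top"):
    d=manip.get_image(n);cv2.imwrite(f"pics/{n}0.png",d["color"]);np.savez(f"{n}0.npz",**d)
    print(n,d["fovy"],d["cx"],d["cy"],d["R"],d["t"])
E
```

```text
pics
{'time_s': 0.0, 'joints': array([ 1.23308445,  0.46944031, -0.04860937,  1.53367503,  0.02411172,
        1.140955  , -0.08231883]), 'qvel': array([ 0.00058657, -0.00137184, -0.00073346,  0.00072377,  0.00011976,
        0.00126823,  0.00252894]), 'joint_torque': array([ 1.41146038e-04, -5.10297704e+01, -4.63802519e-02, -2.37707412e+01,
        1.07316056e-02,  7.56303838e-03,  8.01210831e-06]), 'ee_pos': array([ 205.00876453, -642.56192591,  249.27016545]), 'ee_rot': array([-3.10237533e+00, -4.82916572e-01,  5.66880560e-04]), 'force': array([-0.28258192, -0.06913906,  0.455281  ]), 'ft_torque': array([-0.02314453,  0.05938799, -0.00637557]), 'finger_force': 0.0, 'width': 0.9996284132631056}
scene 52.885021050575816 320.76278496066755 205.93765214650372 [[-0.5334948   0.84556066  0.02025996]
 [ 0.43543576  0.29510986 -0.85047391]
 [-0.72510619 -0.4449015  -0.52562693]] [ 266.07918456 -197.92816006 1432.57694427]
top 45.221979965069906 314.6505979579337 203.37552124126395 [[ 0.00291441 -0.99999422 -0.00175223]
 [-0.98002659 -0.00250778 -0.1988507 ]
 [ 0.19884515  0.00229676 -0.98002823]] [  53.41109466  578.33748059 1128.12244041]
```

View pics/top0.png

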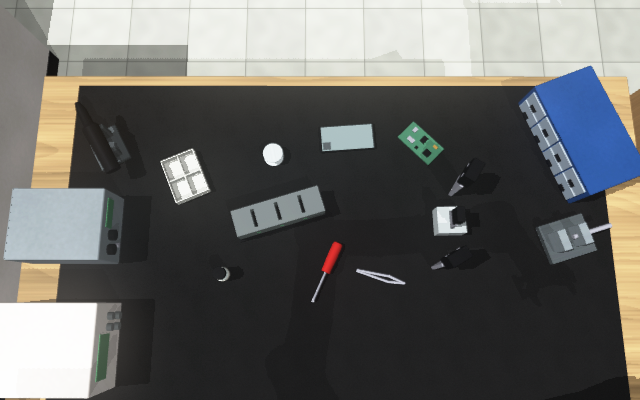

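View pics/scene0.png

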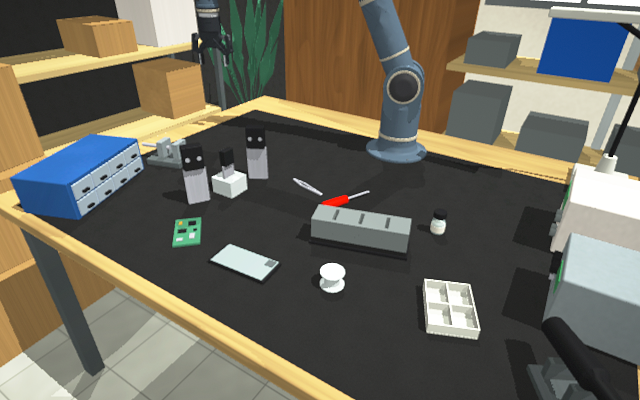

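The top view shows the dock at (278,211) with bay mouths at (254,217), (278,211) and (302,205). The white stand with the small gauge is at (450,220), and two larger look-alikes stand at (465,178) and (455,258). The scene view confirms this: the small gauge is at (228,175), between the two tall ones. Next I measure the dock, stand and handle from the depth.

```bash
cat > h.py <<'E'
import numpy as np,cv2
def f(d): return d["color"].shape[0]/2/np.tan(np.radians(float(d["fovy"]))/2)
def cloud(d):
    z=d["range_z"].astype(float);v,u=np.mgrid[:z.shape[0],:z.shape[1]]
    P=np.stack([(u-d["cx"])*z/f(d),(v-d["cy"])*z/f(d),z],-1)
    W=(P-d["t"])@d["R"]   # R^T (P-t)
    W[z==0]=np.nan
    return W
def plane(d,uv,h):
    uv=np.atleast_2d(np.asarray(uv,float))
    r=np.c_[(uv[:,0]-d["cx"])/f(d),(uv[:,1]-d["cy"])/f(d),np.ones(len(uv))]@d["R"]
    c=-d["R"].T@d["t"]
    return c+r*((h-c[2])/r[:,2])[:,None]
def rect(W,m,name):
    n,l,st,_=cv2.connectedComponentsWithStats(m.astype(np.uint8))
    for i in range(1,n):
        if st[i,4]<15: continue
        p=W[l==i];r=cv2.minAreaRect(p[:,:2].astype(np.float32))
        print(name,"px",st[i],"c",np.round(r[0],1),"size",np.round(r[1],1),"ang",round(r[2],1),"z",np.round(np.median(p[:,2]),1))
E
python3 - <<'E'
from h import *
d=np.load("top0.npz");W=cloud(d)
box=np.zeros(W.shape[:2],bool);box[170:250,220:335]=1
rect(W,box&(abs(W[...,2]-70)<5),"dock")
box[:]=0;box[150:280,420:490]=1
rect(W,box&(abs(W[...,2]-48)<5),"stand48")
rect(W,box&(W[...,2]>100),"high")
c=cv2.resize(d["color"][150:280,420:490],None,fx=5,fy=5,interpolation=cv2.INTER_CUBIC)
cv2.imwrite("pics/crop1.png",cv2.resize(c,(323,600)))
E
```

```text
dock px [ 230  186   95   51 2213] c [557.6 146.4] size [ 67.2 222.2] ang 17.1 z 70.2
stand48 px [436 207  31  27 490] c [ 539.9 -282.9] size [65.8 71.7] ang 0.4 z 48.1
high px [457 158  28  30 462] c [ 635.1 -306.7] size [29.6 54.8] ang 58.9 z 166.3
high px [453 206  13  18 195] c [ 540.3 -281.4] size [36.3 21.3] ang 4.3 z 127.5
high px [440 246  33  24 441] c [ 438.3 -260.9] size [29.9 54.8] ang 31.6 z 167.0
```

View pics/crop1.png

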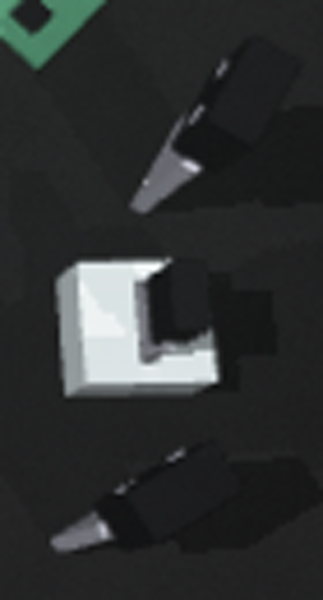

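The measurements fit the given sizes: the dock is 67x222 at z 70, the stand is at z 48, and the handle top is at 127.5 (129 expected). I'll go above the gauge for a wrist look.

```bash
cat >> h.py <<'E'
from scipy.spatial.transform import Rotation as Ro
def go(s,pos,yaw):
    """rows entry from the present pose to pos, tool down, tool y at yaw (deg from world x, mod 180)"""
    R=Ro.from_rotvec(s["ee_rot"]);best=None
    for k in (0,180):
        a=np.radians(yaw+k);y=np.array([np.cos(a),np.sin(a),0]);z=np.array([0,0,-1.])
        T=Ro.from_matrix(np.c_[np.cross(y,z),y,z]);w=(R.inv()*T).as_rotvec()
        if best is None or np.linalg.norm(w)<np.linalg.norm(best): best=w
    sh=R.inv().apply(np.asarray(pos)-s["ee_pos"])/750
    print("shift",np.round(sh,4),"turn",np.round(best/(np.pi/2),4),"deg",np.round(np.degrees(best),2))
def toworld(s): print("tool axes in world (cols x y z)\n",Ro.from_rotvec(s["ee_rot"]).as_matrix().round(3))
E
python3 - <<'E'
from h import *
from cell import manip
s=manip.observe();toworld(s);go(s,[540,-282,270],90.5)
E
```

```text
tool axes in world (cols x y z)
 [[ 0.953  0.304 -0.001]
 [ 0.304 -0.953  0.002]
 [-0.    -0.002 -1.   ]]
shift [ 0.5717 -0.3223 -0.027 ] turn [-0.0011  0.0002  0.191 ] deg [-0.1   0.02 17.19]
```

```bash
python3 -m inch '[[[0.57,-0.322,-0.027],[0,0,0.191]],[[0.57,-0.322,-0.027],[0,0,0.191]],[[0.57,-0.322,-0.027],[0,0,0.191]],[[0.57,-0.322,-0.027],[0,0,0.191]],[[0.57,-0.322,-0.027],[0,0,0.191]],[[0.57,-0.322,-0.027],[0,0,0.191]],[[0.57,-0.322,-0.027],[0,0,0.191]],[[0.57,-0.322,-0.027],[0,0,0.191]],[[0.57,-0.322,-0.027],[0,0,0.191]],[[0.57,-0.322,-0.027],[0,0,0.191]]]' 1
python3 -m inch '[[[0,0,0],[0,0,0]],[[0,0,0],[0,0,0]]]'
python3 - <<'E'
from h import *
from cell import manip
d=manip.get_image("wrist");np.savez("w1.npz",**d);cv2.imwrite("pics/w1.png",d["color"])
s=manip.observe();print(s["time_s"],s["ee_pos"],s["joints"],s["qvel"].round(3),s["force"])
W=cloud(d)
rect(W,abs(W[...,2]-48)<4,"stand");rect(W,abs(W[...,2]-129)<5,"handle")
E
```

```text
time_s: 1.35
ee_pos: [538.5, -283.5, 270.0]
ee_rot: [3.141, 0.013, -0.002]
force: [0.0, -0.6, 0.3]
width: 1.0
finger_force: 0.0
time_s: 1.6
ee_pos: [538.2, -284.4, 270.5]
ee_rot: [3.141, 0.01, -0.0]
force: [-0.2, 0.1, 0.3]
width: 0.996
finger_force: 0.0
1.65 [ 538.30854031 -284.2064469   270.57983267] [ 0.53936595  0.35041242 -0.16139178  1.66756056  0.06146614  1.12856279
 -1.20288986] [-0.003  0.    -0.006 -0.002  0.    -0.001 -0.002] [-0.12635599  0.32850727 -0.69804255]
stand px [617   0  23 121 985] c [ 647.5 -576.1] size [116.5   8.1] ang 21.1 z 47.0
stand px [  0 123  16  32 180] c [570.5  34.3] size [14.  31.7] ang 77.8 z 47.5
stand px [ 287  137   70   65 3180] c [ 542.4 -283.5] size [66.2 70. ] ang 1.5 z 47.5
stand px [599 181  34  50 431] c [ 506.6 -589.3] size [22.  54.1] ang 86.0 z 48.6
stand px [554 195  24  51 275] c [ 490.4 -537.7] size [18.7 53.8] ang 86.4 z 48.0
stand px [280 244  49  28 142] c [ 441.1 -263.6] size [ 9.4 57.6] ang 30.5 z 47.9
handle px [ 309  165   26   44 1097] c [ 542.8 -283.3] size [35.4 19.9] ang 0.8 z 128.3
handle px [266 273  65  32 322] c [ 453.4 -262.3] size [22.1 56.1] ang 5.1 z 129.2
```

View pics/w1.png

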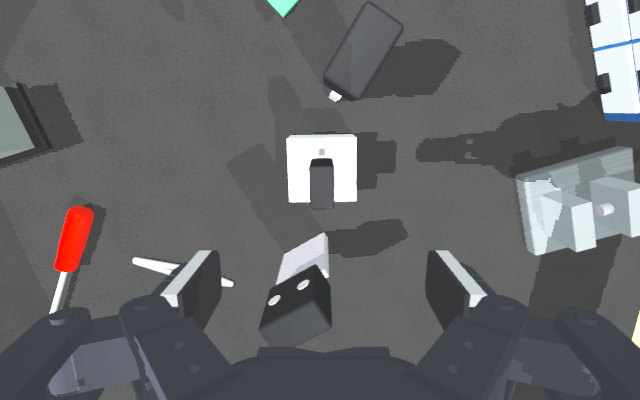

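The wrist view shows the small gauge at (322,184) in the white stand (287-357, 137-202), open fingers at both lower corners, and the look-alikes at (362,50) and (297,300). Handle and stand centres agree at about (542,-283) with yaw about 1°. I'll check that the camera clears the tall look-alike, then work out the descent.

Run:
```python
from h import *
from cell import manip
s=manip.observe();d=np.load("w1.npz")
print("cam",-d["R"].T@d["t"],"tcp",s["ee_pos"]);W=cloud(d)
p=W[(W[...,2]>150)&(W[...,2]<175)&(abs(W[...,0]-620)<70)&(abs(W[...,1]+300)<80)];print("decoy min/max",p.min(0),p.max(0))
go(s,[542,-283.2,106.5],91)
```

```text
cam [ 603.92950108 -284.12051048  393.50035031] tcp [ 538.30854031 -284.2064469   270.57983267]
decoy min/max [ 609.6105567  -332.70581525  150.03136908] [ 665.59121342 -284.60996764  169.98443834]
shift [ 0.005  -0.0014  0.2188] turn [ 0.0002  0.0001 -0.0069] deg [ 0.02  0.01 -0.62]
```

```bash
python3 -m inch '[[[0.005,-0.0014,0.06],[0,0,-0.007]],[[0.005,-0.0014,0.12],[0,0,-0.007]],[[0.005,-0.0014,0.17],[0,0,-0.007]],[[0.005,-0.0014,0.205],[0,0,-0.007]],[[0.005,-0.0014,0.2188],[0,0,-0.007]],[[0.005,-0.0014,0.2188],[0,0,-0.007]]]'
python3 -m inch '[[[0,0,0],[0,0,0]],[[0,0,0],[0,0,0]],[[0,0,0],[0,0,0]],[[0,0,0],[0,0,0]],[[0,0,0],[0,0,0]],[[0,0,0],[0,0,0]]]' 0 50
```

```text
time_s: 2.4
ee_pos: [542.7, -282.3, 106.4]
ee_rot: [-3.141, -0.03, 0.001]
force: [0.2, 0.5, 0.8]
width: 1.004
finger_force: 0.0
time_s: 3.15
ee_pos: [543.1, -282.2, 107.0]
ee_rot: [3.141, 0.031, 0.001]
force: [-1.0, -0.9, 4.5]
width: 0.226
finger_force: 50.1
```

Gripped (opening about 19 mm, 50 N). Lifting.

```bash
python3 -m inch '[[[0,0,-0.03],[0,0,0]],[[0,0,-0.07],[0,0,0]],[[0,0,-0.12],[0,0,0]],[[0,0,-0.133],[0,0,0]],[[0,0,-0.133],[0,0,0]]]'
python3 - <<'E'
from h import *
from cell import manip
s=manip.observe();print(s["ee_pos"],s["width"],s["finger_force"],s["force"])
go(s,[540,203.8,207],107.1)
E
```

```text
time_s: 3.78
ee_pos: [542.5, -281.9, 205.6]
ee_rot: [-3.141, -0.031, 0.001]
force: [0.1, 1.0, -2.9]
width: 0.225
finger_force: 49.7
[ 542.46320945 -281.87022344  205.59278421] 0.22524237799219735 49.728811383247375 [ 0.06875053  1.02086404 -2.91126159]
shift [ 0.0095 -0.6475 -0.0018] turn [-1.000e-04  3.000e-04 -1.774e-01] deg [-1.000e-02  3.000e-02 -1.597e+01]
```

```bash
python3 -m inch '[[[0.0095,-0.647,0],[0,0,-0.177]],[[0.0095,-0.647,0],[0,0,-0.177]],[[0.0095,-0.647,0],[0,0,-0.177]],[[0.0095,-0.647,0],[0,0,-0.177]],[[0.0095,-0.647,0],[0,0,-0.177]],[[0.0095,-0.647,0],[0,0,-0.177]],[[0.0095,-0.647,0],[0,0,-0.177]],[[0.0095,-0.647,0],[0,0,-0.177]],[[0.0095,-0.647,0],[0,0,-0.177]],[[0.0095,-0.647,0],[0,0,-0.177]]]'
python3 -m inch '[[[0,0,0],[0,0,0]],[[0,0,0],[0,0,0]],[[0,0,0],[0,0,0]]]'
python3 - <<'E'
from h import *
from cell import manip
d=manip.get_image("wrist");np.savez("w2.npz",**d);cv2.imwrite("pics/w2.png",d["color"])
s=manip.observe();print(s["time_s"],s["ee_pos"],s["force"]);W=cloud(d)
rect(W,abs(W[...,2]-70)<4,"dock")
go(s,[540,203.8,207],107.1)
E
```

```text
time_s: 5.03
ee_pos: [539.5, 202.3, 204.3]
ee_rot: [3.105, 0.466, -0.005]
force: [-0.8, -1.2, -2.0]
width: 0.227
finger_force: 49.8
time_s: 5.4
ee_pos: [540.5, 202.5, 206.2]
ee_rot: [3.107, 0.464, 0.0]
force: [0.3, -0.6, -1.8]
width: 0.229
finger_force: 49.8
5.45 [540.49896455 202.69468312 206.27795004] [-0.01769363  0.61287067 -2.47178332]
dock px [  256   149   292    83 20941] c [560.  145.6] size [ 66.4 222.7] ang 17.0 z 69.4
shift [-0.0002 -0.0016 -0.001 ] turn [ 0.0001 -0.0001 -0.0011] deg [ 0.01 -0.01 -0.1 ]
```

View pics/w2.png

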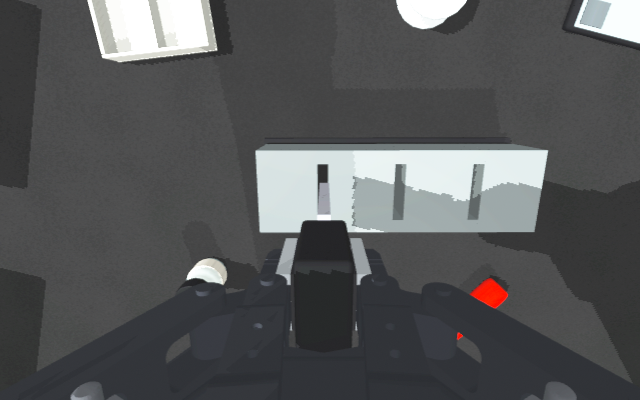

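The wrist view shows the left bay mouth at columns 317-328, rows 164-182, with the held blade in front of it (318-330, rows 182-220). The middle and right mouths at (399,192) and (476,192) are fully visible. Next I measure blade and mouths relative to the tool in this one view.

```bash
cat >> h.py <<'E'
def meas(d,s,depth_blade=True):
    W=cloud(d);R=Ro.from_rotvec(s["ee_rot"]).as_matrix();p=s["ee_pos"]
    T=(W-p)@R   # tool frame coordinates
    top=(abs(W[...,2]-70)<4).astype(np.uint8)
    n,l,st,_=cv2.connectedComponentsWithStats(top);i=1+np.argmax(st[1:,4])
    hull=cv2.convexHull(np.argwhere(l==i)[:,::-1].astype(np.int32))
    face=np.zeros_like(top);cv2.fillConvexPoly(face,hull,1);face=cv2.erode(face,np.ones((5,5)))
    g=cv2.cvtColor(d["color"],cv2.COLOR_BGR2GRAY)
    hole=(face>0)&(W[...,2]<66)
    n,l,st,ce=cv2.connectedComponentsWithStats(hole.astype(np.uint8))
    for i in range(1,n):
        if st[i,4]<20: continue
        v,u=np.where(l==i);q=(plane(d,np.c_[u,v],70)-p)@R
        r=cv2.minAreaRect(q[:,:2].astype(np.float32))
        print("slot px",st[i],"tool c",np.round(r[0],2),"mean",q[:,:2].mean(0).round(2),"size",np.round(r[1],1),"ang",round(r[2],2))
    b=(T[...,2]>28)&(T[...,2]<93)&(abs(T[...,0])<30)&(abs(T[...,1])<12)
    for z0,z1 in ((28,45),(45,60),(60,75),(75,93)):
        m=b&(T[...,2]>z0)&(T[...,2]<z1);q=T[m]
        if len(q): print("blade z",z0,z1,"n",len(q),"x",np.percentile(q[:,0],[1,50,99]).round(1),"y",np.percentile(q[:,1],[1,50,99]).round(2))
    m=(abs(T[...,2]+22.5)<6)&(abs(T[...,0])<30)&(abs(T[...,1])<13);q=T[m]
    if len(q): r=cv2.minAreaRect(q[:,:2].astype(np.float32));print("handle top",r,np.median(q[:,2]))
    return W,T,b
E
python3 - <<'E'
from h import *
from cell import manip
s=manip.observe();d=np.load("w2.npz");W,T,b=meas(d,s)
for v in (168,172,176,184,190,200,210,216):
    print(v,[(u,tuple(d["color"][v,u]),W[v,u,2].round(0),T[v,u].round(1).tolist()) for u in (315,323,326,330)] if v in(172,200) else "",d["color"][v,312:336].sum(-1)//3)
E
```

```text
slot px [318 164  11  40 238] tool c [8.76 0.25] mean [15.49 -0.19] size [31.   7.8] ang 0.26
slot px [393 164  13  55 528] tool c [ 2.51 59.58] mean [ 3.09 59.44] size [ 7.9 43.4] ang 89.97
slot px [468 164  15  55 476] tool c [  2.47 119.14] mean [  3.16 118.93] size [ 7.3 43.5] ang 89.81
blade z 28 45 n 119 x [19.1 19.5 19.8] y [-2.12  0.83  3.73]
blade z 45 60 n 76 x [19.1 19.4 19.8] y [-1.86  0.85  3.6 ]
blade z 60 75 n 66 x [19.  19.4 19.7] y [-1.97  0.9   3.84]
blade z 75 93 n 58 x [19.1 19.3 19.7] y [-1.61  0.94  4.01]
handle top ((0.5667095184326172, 0.14584732055664062), (25.903247833251953, 35.42744445800781), 89.20323944091797) -21.103103409810977
168  [223 223 222 223 208 139  56  48  47  47  47  47  47  47  47  94 178 223
 223 223 223 223 223 223]
172 [(315, (np.uint8(226), np.uint8(227), np.uint8(216)), np.float64(68.0), [17.8, -5.9, 137.8]), (323, (np.uint8(49), np.uint8(48), np.uint8(48)), np.float64(40.0), [12.5, 0.2, 166.7]), (326, (np.uint8(48), np.uint8(48), np.uint8(48)), np.float64(39.0), [12.4, 2.8, 167.1]), (330, (np.uint8(226), np.uint8(227), np.uint8(216)),
[... 431 characters left out ...]
21 221 221 222 221]
200 [(315, (np.uint8(226), np.uint8(225), np.uint8(214)), np.float64(69.0), [-4.6, -6.1, 137.4]), (323, (np.uint8(172), np.uint8(162), np.uint8(158)), np.float64(158.0), [19.5, 0.3, 48.0]), (326, (np.uint8(171), np.uint8(162), np.uint8(157)), np.float64(158.0), [19.4, 1.9, 48.6]), (330, (np.uint8(220), np.uint8(219), np.uint8(205)), np.float64(69.0), [-4.5, 5.8, 136.9])] [221 221 221 221 214 171 128 164 163 164 163 164 164 164 163 164 163 181
 214 221 221 221 221 221]
210  [221 221 221 222 214 186 166 166 166 166 167 166 166 166 166 166 166 171
 197 221 221 221 222 222]
216  [221 221 221 221 226 246 253 253 253 253 253 253 253 253 253 253 253 253
 249 221 221 221 221 221]
```

Run:
```python
from h import *
from cell import manip
s=manip.observe();d=np.load("w2.npz");R=Ro.from_rotvec(s["ee_rot"]).as_matrix();p=s["ee_pos"]
t=lambda uv,z:((plane(d,uv,z)-p)@R)[:,:2].round(2).tolist()
g=cv2.cvtColor(d["color"],cv2.COLOR_BGR2GRAY).astype(int)
print("slot L edges",t([[316.93,172],[327.49,172]],70))
zb=p[2]-92
print("blade edges z92",t([[319.02,184],[328.57,184]],zb))
print("col 323 rows 158-190",g[158:190,323]);print("col 399 rows 158-170",g[158:170,399],"rows 212-226",g[212:226,399],"col 396",g[212:226,396],"col 402",g[212:226,402])
print("dock c",((np.array([560,145.6,70])-p)@R).round(2))
print("row 180 mid",g[180,388:412])
```

```text
slot L edges [[18.05, -4.41], [18.05, 3.72]]
blade edges z92 [[18.34, -2.27], [18.34, 3.89]]
col 323 rows 158-190 [223 224 224 224 224 224 115  54  47  48  47  48  47  49  48  48  47  47
  47  47  46  45  47  45  71 155 161 161 161 161 160 161]
col 399 rows 158-170 [239 239 240 240 240 240 126 100 101 100 101 101] rows 212-226 [101 101 104 109 110 110 110 110 167 171 171 171 171 171] col 396 [110 110 110 110 110 110 111 110 167 171 171 171 172 171] col 402 [101 106 107 108 108 114 117 120 168 171 171 171 171 171]
dock c [  1.92  60.27 136.29]
row 180 mid [240 240 240 240 240 240 218 101 101 101 101 101 101 122 153 153 161 208
 239 239 239 239 239 239]
```

Run:
```python
from h import *
from cell import manip
s=manip.observe();d=np.load("w2.npz");R=Ro.from_rotvec(s["ee_rot"]).as_matrix();p=s["ee_pos"]
t=lambda uv,z:((plane(d,uv,z)-p)@R)[:,:2].round(2).tolist()
print("slot M ends",t([[399,163.9],[399,219.6]],70),"slot L far end",t([[323,163.8]],70))
print("blade tip",t([[323.8,182.28]],p[2]-94.5),t([[323.8,182.28]],p[2]-93))
```

```text
slot M ends [[24.3, 58.45], [-20.56, 61.0]] slot L far end [[24.41, 0.27]]
blade tip [[18.94, 0.82]] [[19.26, 0.81]]
```

Relative to the tool, the slot centre is (1.9,-0.35) and the blade centre is (-1.0,0.8), so I shift by about (+2.9,-1.16) mm. I'll lower 27 mm and check again.

```bash
python3 -m inch '[[[0.0039,-0.00155,0.012],[0,0,-0.001]],[[0.0039,-0.00155,0.024],[0,0,-0.001]],[[0.0039,-0.00155,0.036],[0,0,-0.001]],[[0.0039,-0.00155,0.036],[0,0,-0.001]],[[0.0039,-0.00155,0.036],[0,0,-0.001]]]'
python3 - <<'E'
from h import *
from cell import manip
d=manip.get_image("wrist");np.savez("w3.npz",**d)
s=manip.observe();print(s["time_s"],s["ee_pos"],s["ee_rot"],s["force"]);toworld(s)
c=d["color"][140:260,280:420];cv2.imwrite("pics/w3.png",cv2.resize(c,None,fx=5,fy=5,interpolation=cv2.INTER_NEAREST))
g=cv2.cvtColor(d["color"],cv2.COLOR_BGR2GRAY)
for v in (166,170,174,178,182,186,190,194,198): print(v,g[v,312:336])
E
```

```text
time_s: 6.08
ee_pos: [542.9, 205.4, 179.2]
ee_rot: [-3.106, -0.469, -0.0]
force: [0.6, -1.0, -2.4]
width: 0.232
finger_force: 49.8
6.125 [543.00272464 205.45126101 179.46204286] [-3.10632403e+00 -4.68669885e-01 -1.00750653e-03] [ 0.28290083  0.15437381 -1.63978222]
tool axes in world (cols x y z)
 [[ 0.955  0.295  0.001]
 [ 0.295 -0.955  0.   ]
 [ 0.001 -0.    -1.   ]]
166 [225 225 225 225 225 225 225 225 225 225 225 225 225 225 225 225 224 225
 225 225 225 225 225 225]
170 [225 225 225 225 225 225 225 225 225 225 225 225 225 225 225 225 225 225
 225 225 225 225 225 225]
174 [225 225 225 225 225 225 225 218 196 189 190 189 189 189 189 188 188 189
 193 211 225 225 225 225]
178 [224 223 224 223 223 224 224 193  68  48  49  47  47  46  47  47  47  48
  65 144 215 224 224 223]
182 [223 223 224 224 224 224 224 194  86  74  74  75  75  76  75  75  66  47
  65 137 207 205 145 142]
186 [224 224 224 224 224 224 220 197 164 164 164 159 150 155 163 164 148  91
  65 137 206 197 138 138]
190 [224 223 223 224 223 223 216 185 164 163 164 164 164 163 163 163 155 114
  65 137 208 224 203 138]
194 [224 224 224 224 224 223 212 174 164 163 163 163 163 163 163 163 163 138
  65 155 224 203 138 138]
198 [223 224 224 224 223 223 209 163 163 164 163 164 164 164 163 163 164 141
  79 155 222 219 219 198]
```

View pics/w3.png

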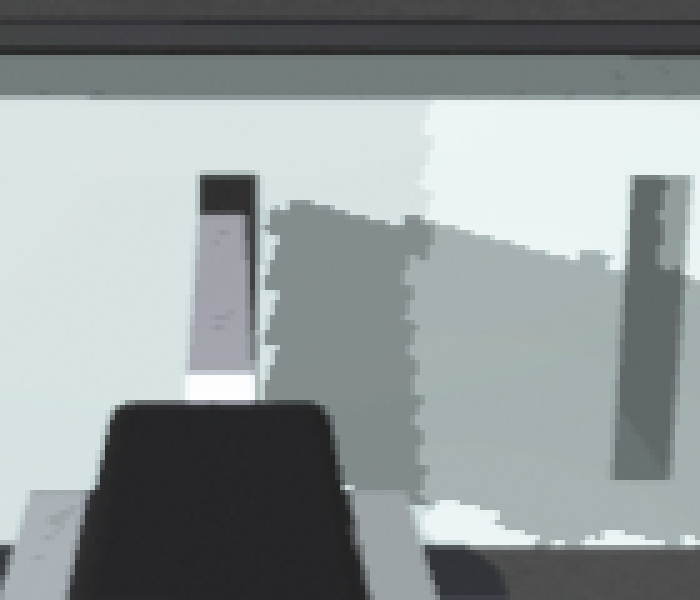

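The crop shows the blade tip (crop columns 195-247, row 215) over the left mouth (200-257, top row 175). The blade sits a little left of centre. Computing the remainder.

Run:
```python
from h import *
from cell import manip
s=manip.observe();d=np.load("w3.npz");R=Ro.from_rotvec(s["ee_rot"]).as_matrix();p=s["ee_pos"]
t=lambda uv,z:((plane(d,uv,z)-p)@R)[:,:2].round(2).tolist()
print("slot L edges",t([[319.43,178],[330.91,178]],70),"far end",t([[325,174.3]],70))
print("blade",t([[318.98,186],[328.73,186]],p[2]-91.5),"tip",t([[323.8,182.2]],p[2]-94),p[2]-94.5)
```

```text
slot L edges [[18.66, -2.35], [18.65, 5.61]] far end [[21.26, 1.51]]
blade [[17.05, -2.45], [17.04, 3.83]] tip [[19.01, 0.66]] 84.96204285830282
```

```bash
python3 -m inch '[[[-0.0003,0.00125,0.003],[0,0,0]],[[-0.0003,0.00125,0.006],[0,0,0]],[[-0.0003,0.00125,0.008],[0,0,0]],[[-0.0003,0.00125,0.008],[0,0,0]],[[-0.0003,0.00125,0.008],[0,0,0]]]'
cat >> h.py <<'E'
def edges(d,s):
    """sub-pixel slot and blade edges of the bay under the blade, in the tool frame"""
    R=Ro.from_rotvec(s["ee_rot"]).as_matrix();p=s["ee_pos"]
    t=lambda uv,z:((plane(d,uv,z)-p)@R)[:,:2]
    g=cv2.cvtColor(d["color"],cv2.COLOR_BGR2GRAY).astype(float)
    W=cloud(d);T=(W-p)@R
    bl=(abs(T[...,0])<26)&(abs(T[...,1])<9)&(T[...,2]>60)&(T[...,2]<98)
    n,l,st,_=cv2.connectedComponentsWithStats(bl.astype(np.uint8));i=1+np.argmax(st[1:,4])
    print("blade px",st[i]); x0,y0,w,h,_=st[i]
    for v in range(y0-12,y0+10,2): print(v,g[v,x0-8:x0+w+10].astype(int))
    print("cols from",x0-8,"| col",x0+w//2,"rows from",y0-16,g[y0-16:y0+4,x0+w//2].astype(int))
E
python3 - <<'E'
from h import *
from cell import manip
d=manip.get_image("wrist");np.savez("w4.npz",**d)
s=manip.observe();print(s["time_s"],s["ee_pos"],s["force"]);edges(d,s)
E
```

```text
time_s: 6.75
ee_pos: [542.9, 204.4, 173.2]
ee_rot: [3.106, 0.469, 0.0]
force: [0.1, -0.1, -2.0]
width: 0.226
finger_force: 49.8
6.8 [542.89982636 204.36532773 173.24816318] [ 0.15421191  0.62858819 -1.5384717 ]
blade px [319 183  11  13 123]
171 [225 225 225 225 225 225 225 225 225 225 225 225 225 225 225 225 225 225
 225 225 225 225 225 225 225 225 225 225 225]
173 [225 225 225 225 225 225 225 225 225 225 225 225 225 225 225 225 225 225
 225 224 225 225 225 225 225 225 225 225 225]
175 [225 225 225 225 225 225 225 225 225 225 225 225 225 225 225 225 225 225
 225 225 225 225 225 225 225 224 224 224 224]
177 [224 224 224 224 224 224 209 139  48  48  48  48  48  48  48  48  47  48
  65 155 224 223 224 224 224 223 224 223 224]
179 [223 224 224 223 223 223 209 138  48  48  48  48  47  47  48  47  48  48
  64 155 223 224 224 224 224 223 224 223 224]
181 [224 223 224 223 224 224 209 138  48  48  48  48  48  48  49  47  48  48
  65 155 224 223 203 138 138 142 150 149 149]
183 [224 224 224 224 223 224 209 138 103 158 158 158 158 157 158 158 158 141
  98 108 138 138 138 138 138 138 138 138 138]
185 [224 223 223 224 224 224 209 142 115 163 163 163 164 163 163 164 163 147
 124 146 138 138 138 138 138 138 138 138 138]
187 [224 224 223 224 224 223 209 142 116 164 163 164 163 164 159 155 163 147
 125 149 137 138 138 138 138 138 138 138 138]
189 [223 224 224 223 224 223 209 147 128 164 164 163 158 153 163 164 164 154
 125 116 138 138 138 138 138 138 138 138 139]
191 [224 223 224 223 224 223 209 148 129 164 163 163 163 163 163 164 162 155
 125 116 138 138 138 138 138 138 138 138 138]
cols from 311 | col 324 rows from 167 [225 225 225 225 225 225 225 225 225  88  48  46  47  46  48  76 157 163
 163 163]
```

Run:
```python
from h import *
from cell import manip
s=manip.observe();d=np.load("w4.npz");R=Ro.from_rotvec(s["ee_rot"]).as_matrix();p=s["ee_pos"]
t=lambda uv,z:((plane(d,uv,z)-p)@R)[:,:2].round(2).tolist()
print("slot L edges",t([[317.92,179],[329.8,179]],70),"far end",t([[324,175.7]],70))
print("blade",t([[318.92,185],[328.9,185]],p[2]-92.5),"tip",t([[324,182]],p[2]-94),p[2]-94.5)
```

```text
slot L edges [[19.35, -3.32], [19.34, 4.7]] far end [[21.61, 0.78]]
blade [[17.59, -2.52], [17.59, 3.93]] tip [[19.25, 0.77]] 78.74816318190861
```

Centred to within 0.2 mm in both axes. I'll descend at about 14 mm/s and watch the force.

```bash
python3 -m inch '[[[0,0,0.0024],[0,0,0]],[[0,0,0.0048],[0,0,0]],[[0,0,0.0072],[0,0,0]],[[0,0,0.0096],[0,0,0]],[[0,0,0.012],[0,0,0]],[[0,0,0.0144],[0,0,0]],[[0,0,0.0168],[0,0,0]]]'
python3 -m inch '[[[0,0,0.0024],[0,0,0]],[[0,0,0.0048],[0,0,0]],[[0,0,0.0072],[0,0,0]],[[0,0,0.0096],[0,0,0]],[[0,0,0.012],[0,0,0]],[[0,0,0.0144],[0,0,0]],[[0,0,0.0168],[0,0,0]]]'
```

```text
time_s: 7.68
ee_pos: [542.9, 204.3, 160.5]
ee_rot: [3.106, 0.468, 0.0]
force: [-0.2, 0.5, -1.8]
width: 0.228
finger_force: 49.8
time_s: 8.55
ee_pos: [542.9, 204.3, 147.9]
ee_rot: [3.106, 0.469, 0.0]
force: [-0.8, 0.5, -1.8]
width: 0.225
finger_force: 49.8
```

```bash
python3 -m inch '[[[0,0,0.0024],[0,0,0]],[[0,0,0.0048],[0,0,0]],[[0,0,0.0072],[0,0,0]],[[0,0,0.0096],[0,0,0]],[[0,0,0.012],[0,0,0]],[[0,0,0.0144],[0,0,0]],[[0,0,0.016],[0,0,0]]]'
python3 -m inch '[[[0,0,0.0015],[0,0,0]],[[0,0,0.003],[0,0,0]]]'
```

```text
time_s: 9.43
ee_pos: [542.8, 204.3, 135.9]
ee_rot: [3.106, 0.469, -0.0]
force: [-0.1, 0.9, -1.5]
width: 0.229
finger_force: 49.8
time_s: 9.68
ee_pos: [543.1, 204.5, 134.9]
ee_rot: [3.106, 0.468, 0.001]
force: [-3.4, -2.2, 10.4]
width: 0.228
finger_force: 51.2
```

It stopped with about 12 N at a depth of 30 mm, so the left bay is blocked. I'll hold for one row, then draw out to about 14 mm above the top and go 60 mm right.

```bash
python3 -m inch '[[[0,0,0],[0,0,0]]]'
python3 -m inch '[[[0,0,-0.01],[0,0,0]],[[0,0,-0.025],[0,0,0]],[[0,0,-0.042],[0,0,0]],[[0,0,-0.058],[0,0,0]],[[0,0,-0.058],[0,0,0]],[[0,0.04,-0.058],[0,0,0]],[[0,0.08,-0.058],[0,0,0]],[[0,0.08,-0.058],[0,0,0]],[[0,0.08,-0.058],[0,0,0]],[[0,0.08,-0.058],[0,0,0]]]'
python3 - <<'E'
from h import *
from cell import manip
d=manip.get_image("wrist");np.savez("w5.npz",**d)
s=manip.observe();print(s["time_s"],s["ee_pos"],s["ee_rot"],s["force"]);edges(d,s)
E
```

```text
time_s: 9.8
ee_pos: [543.0, 204.4, 135.0]
ee_rot: [3.106, 0.468, 0.001]
force: [-1.4, -1.6, 5.9]
width: 0.23
finger_force: 51.1
time_s: 11.05
ee_pos: [560.0, 148.4, 177.2]
ee_rot: [-3.105, -0.472, 0.0]
force: [0.5, -0.1, -1.4]
width: 0.229
finger_force: 49.9
11.1 [560.07269435 148.31377371 177.21634063] [-3.10545245e+00 -4.71585633e-01  2.91090095e-04] [-0.43657233  0.09180513 -2.10390956]
blade px [319 183  11  13 123]
171 [221 221 221 221 221 221 221 221 221 221 221 221 221 228 239 239 239 239
 239 239 239 239 239 239 239 239 239 239 239]
173 [220 220 221 221 221 221 221 220 221 220 221 221 229 239 239 239 239 239
 239 239 239 239 239 239 239 239 239 239 239]
175 [220 221 221 221 221 221 221 220 214 168  81  75  76  80  80  80  80  80
  80  86 104 168 231 239 239 239 239 239 239]
177 [219 220 220 219 220 219 219 219 212 163  60  51  48  47  46  46  47  47
  47  57  84 159 230 238 238 238 238 238 238]
179 [219 219 220 219 219 220 219 220 213 163  61  51  48  47  47  46  46  47
  47  56  84 159 229 238 238 238 238 238 238]
181 [220 219 220 219 219 219 220 220 213 163  62  52  47  46  47  47  46  46
  46  59  84 152 225 238 238 238 226 174 167]
183 [219 220 220 219 220 220 219 220 204 159 155 155 154 155 154 154 154 139
  87  58  83 152 203 173 167 167 167 167 166]
185 [220 220 220 220 219 220 220 220 203 160 159 159 159 160 159 160 159 144
  89  58  83 153 201 167 167 167 166 167 167]
187 [220 220 220 220 220 220 220 216 192 159 159 160 159 159 160 159 159 143
  89  57  83 127 167 167 167 167 167 167 167]
189 [220 219 220 219 219 219 219 212 182 159 159 160 155 151 159 160 159 151
 111  58  83 128 167 167 167 167 168 168 169]
191 [219 219 219 220 219 220 220 211 180 160 159 159 159 159 159 160 159 150
 111  58  83 128 168 168 169 168 169 169 168]
cols from 311 | col 324 rows from 167 [222 221 228 228 228 238 239 210  80  47  47  47  47  48  46  73 155 159
 160 160]
```

```bash
cat >> h.py <<'E'
def rel(d,s,sl,sr,vs,far,bl,br,vb,tip):
    R=Ro.from_rotvec(s["ee_rot"]).as_matrix();p=s["ee_pos"]
    t=lambda uv,z:((plane(d,uv,z)-p)@R)[:,:2]
    S=t([[sl,vs],[sr,vs]],70)[:,1];B=t([[bl,vb],[br,vb]],p[2]-92)[:,1]
    fx=t([[(sl+sr)/2,far]],70)[0,0]-22.5;tx=t([[(bl+br)/2,tip]],p[2]-94)[0,0]-20
    print("slot",S.round(2),"blade",B.round(2),"x",fx.round(2),tx.round(2),"bottom",(p[2]-94.5).round(1))
    print("shift mm dx",(fx-tx).round(2),"dy",(S.mean()-B.mean()).round(2),"| frac",((fx-tx)/750).round(5),((S.mean()-B.mean())/750).round(5))
E
python3 - <<'E'
from h import *
from cell import manip
s=manip.observe()
rel(np.load("w4.npz"),s|{"ee_pos":np.array([542.9,204.37,173.25])},317.92,329.8,179,175.7,318.92,328.9,185,182)
rel(np.load("w5.npz"),s,320.22,331.71,179,174.52,319.23,328.74,185,182)
E
```

```text
slot [-3.22  4.81] blade [-2.42  4.02] x -0.86 -0.72 bottom 78.8
shift mm dx -0.14 dy -0.0 | frac -0.00019 -1e-05
slot [-1.94  5.96] blade [-2.45  3.69] x -0.82 -0.73 bottom 82.7
shift mm dx -0.09 dy 1.39 | frac -0.00012 0.00185
```

```bash
python3 -m inch '[[[0,0.00185,0.003],[0,0,0]],[[0,0.00185,0.0053],[0,0,0]],[[0,0.00185,0.0053],[0,0,0]],[[0,0.00185,0.0053],[0,0,0]]]'
python3 - <<'E'
from h import *
from cell import manip
d=manip.get_image("wrist");np.savez("w6.npz",**d)
s=manip.observe();print(s["time_s"],s["ee_pos"],s["force"]);edges(d,s)
E
```

```text
time_s: 11.6
ee_pos: [561.0, 145.7, 173.3]
ee_rot: [3.106, 0.469, 0.0]
force: [0.2, -0.4, -0.7]
width: 0.228
finger_force: 49.9
11.65 [561.00627477 145.68344664 173.31490541] [ 0.10743797  0.39359012 -2.58084104]
blade px [319 183  11  13 122]
171 [221 221 221 221 221 221 221 221 221 221 221 221 221 221 221 230 239 239
 239 239 239 239 239 239 239 239 239 239 239]
173 [221 221 221 221 220 221 221 220 221 221 220 221 221 221 221 229 239 239
 239 239 239 239 239 239 239 239 239 239 239]
175 [221 221 220 221 221 220 221 220 221 221 221 221 221 221 229 239 239 239
 239 239 239 239 239 239 239 239 239 239 239]
177 [220 219 219 220 204 136  56  53  48  47  46  47  47  46  47  47  70 173
 238 238 238 238 238 238 238 238 238 238 238]
179 [219 220 220 220 204 137  61  51  48  47  46  47  47  47  47  47  70 173
 238 238 238 238 238 238 238 238 238 238 238]
181 [220 220 219 220 204 137  58  51  48  47  48  46  47  48  47  47  70 173
 238 225 166 170 177 177 177 208 238 238 238]
183 [220 219 219 219 204 136  55  48 102 154 154 150 141 140 145 154 155 176
 198 174 166 167 166 167 166 166 167 166 170]
185 [219 220 219 220 204 136  59  52 104 160 160 159 159 159 159 159 160 177
 193 167 166 167 167 167 167 167 166 167 167]
187 [220 219 219 219 204 137  57  62 113 160 159 160 160 159 159 160 159 161
 163 167 166 167 167 166 167 166 167 168 167]
189 [219 220 220 220 204 137  59  61 114 159 160 160 159 160 160 159 160 160
 162 166 167 167 167 167 167 167 167 168 168]
191 [220 219 220 220 204 137  62  76 126 160 159 160 159 160 159 160 160 168
 207 221 167 168 168 169 169 168 169 168 169]
cols from 311 | col 324 rows from 167 [229 229 238 223 221 221 221 221 221  86  46  47  47  47  48  73 140 150
 159 159]
```

```bash
python3 - <<'E'
from h import *
from cell import manip
s=manip.observe()
rel(np.load("w6.npz"),s,316.0,327.72,179,175.7,318.97,328.9,185,182)
E
python3 -m inch '[[[0,-0.00185,0],[0,0,0]],[[0,-0.00185,0],[0,0,0]],[[0,-0.00185,0],[0,0,0]],[[0,-0.00185,0],[0,0,0]],[[0,-0.00185,0],[0,0,0]],[[0,-0.00185,0],[0,0,0]],[[0,-0.00185,0],[0,0,0]],[[0,-0.00185,0],[0,0,0]]]'
python3 - <<'E'
from h import *
from cell import manip
d=manip.get_image("wrist");np.savez("w7.npz",**d)
s=manip.observe();print(s["time_s"],s["ee_pos"],s["force"]);edges(d,s)
E
```

```text
slot [-4.65  3.27] blade [-2.51  3.9 ] x -0.92 -0.76 bottom 78.8
shift mm dx -0.16 dy -1.38 | frac -0.00021 -0.00184
time_s: 12.65
ee_pos: [560.6, 147.0, 173.3]
ee_rot: [3.106, 0.468, 0.0]
force: [0.6, 0.4, -1.1]
width: 0.226
finger_force: 49.9
12.7 [560.52489229 146.97775662 173.26679146] [ 0.45758556  0.2890077  -2.09137908]
blade px [319 183  11  13 122]
171 [221 221 221 221 221 221 221 221 221 221 221 221 221 221 229 239 239 239
 239 239 239 239 239 239 239 239 239 239 239]
173 [220 220 220 220 221 221 221 221 220 221 221 220 221 228 238 239 239 239
 239 239 239 239 239 239 239 239 239 239 239]
175 [220 221 221 220 221 220 220 220 220 221 221 220 221 228 239 239 239 239
 239 239 239 239 239 239 239 239 239 239 239]
177 [220 219 219 219 219 220 203 133  55  52  47  46  47  45  46  46  46  52
  80 175 238 238 238 238 238 238 238 238 238]
179 [220 220 220 220 219 219 204 135  53  51  46  47  47  47  46  47  47  52
  76 173 238 238 238 238 238 238 238 238 238]
181 [219 220 219 219 220 219 204 135  53  51  48  48  46  46  47  48  46  53
 100 192 238 225 166 170 177 177 177 207 238]
183 [220 219 220 220 220 220 204 135 103 154 154 154 154 154 154 154 153 142
 127 156 170 173 167 167 167 167 167 167 167]
185 [220 220 219 220 219 220 203 135 105 159 159 159 159 160 160 160 159 151
 137 156 167 167 167 166 166 167 166 167 167]
187 [220 220 219 219 220 220 204 140 115 159 159 160 159 159 160 159 159 151
 138 157 167 167 167 166 167 167 167 167 167]
189 [220 219 219 220 219 219 204 140 115 159 160 159 159 160 159 160 160 154
 148 160 167 166 167 167 167 167 169 168 168]
191 [220 220 220 220 219 220 203 146 127 160 159 160 159 160 160 160 160 155
 148 159 168 168 168 169 168 168 169 168 168]
cols from 311 | col 324 rows from 167 [221 221 221 221 221 221 228 228 228  90  45  46  47  46  46  74 154 159
 160 151]
```

The picture now matches the centred pattern of the left bay; the earlier offset was settling lag. Descending.

```bash
python3 -m inch '[[[0,0,0.0024],[0,0,0]],[[0,0,0.0048],[0,0,0]],[[0,0,0.0072],[0,0,0]],[[0,0,0.0096],[0,0,0]],[[0,0,0.012],[0,0,0]],[[0,0,0.0144],[0,0,0]],[[0,0,0.0168],[0,0,0]]]'
python3 -m inch '[[[0,0,0.0024],[0,0,0]],[[0,0,0.0048],[0,0,0]],[[0,0,0.0072],[0,0,0]],[[0,0,0.0096],[0,0,0]],[[0,0,0.012],[0,0,0]],[[0,0,0.0144],[0,0,0]],[[0,0,0.0168],[0,0,0]]]'
```

```text
time_s: 13.58
ee_pos: [560.6, 147.0, 160.6]
ee_rot: [3.106, 0.468, 0.0]
force: [0.7, -0.5, -1.5]
width: 0.226
finger_force: 49.9
time_s: 14.45
ee_pos: [560.6, 147.0, 148.0]
ee_rot: [3.106, 0.468, 0.0]
force: [-0.1, 1.0, -2.2]
width: 0.223
finger_force: 49.9
```

```bash
python3 -m inch '[[[0,0,0.0024],[0,0,0]],[[0,0,0.0048],[0,0,0]],[[0,0,0.0072],[0,0,0]],[[0,0,0.0096],[0,0,0]],[[0,0,0.012],[0,0,0]],[[0,0,0.0144],[0,0,0]],[[0,0,0.016],[0,0,0]]]'
python3 -m inch '[[[0,0,0.0015],[0,0,0]],[[0,0,0.003],[0,0,0]]]'
```

```text
time_s: 15.32
ee_pos: [560.5, 147.0, 136.0]
ee_rot: [3.106, 0.468, -0.0]
force: [-0.2, 0.5, -2.0]
width: 0.23
finger_force: 49.9
time_s: 15.58
ee_pos: [560.6, 147.0, 133.8]
ee_rot: [3.106, 0.468, 0.0]
force: [-0.6, 0.8, -1.9]
width: 0.225
finger_force: 49.9
```

The middle bay let the blade past the 30 mm depth freely. On to the floor.

```bash
python3 -m inch '[[[0,0,0.0022],[0,0,0]],[[0,0,0.0044],[0,0,0]],[[0,0,0.0066],[0,0,0]],[[0,0,0.0088],[0,0,0]],[[0,0,0.011],[0,0,0]],[[0,0,0.0132],[0,0,0]],[[0,0,0.0154],[0,0,0]],[[0,0,0.0176],[0,0,0]],[[0,0,0.0198],[0,0,0]],[[0,0,0.0215],[0,0,0]]]'
python3 -m inch '[[[0,0,0.0015],[0,0,0]],[[0,0,0.003],[0,0,0]]]'
python3 -m inch '[[[0,0,0.0005],[0,0,0]]]'
```

```text
time_s: 16.82
ee_pos: [560.6, 146.8, 117.6]
ee_rot: [3.106, 0.468, 0.0]
force: [1.1, -1.7, -1.4]
width: 0.225
finger_force: 49.9
time_s: 17.08
ee_pos: [560.6, 146.8, 115.4]
ee_rot: [3.106, 0.468, 0.0]
force: [1.3, -2.0, -0.8]
width: 0.231
finger_force: 49.9
time_s: 17.2
ee_pos: [560.6, 146.8, 115.1]
ee_rot: [3.106, 0.468, 0.0]
force: [0.1, -3.4, 0.8]
width: 0.227
finger_force: 50.1
```

```bash
python3 -m inch '[[[0,0,0.001],[0,0,0]],[[0,0,0.001],[0,0,0]]]'
```

```text
time_s: 17.45
ee_pos: [560.7, 146.9, 115.0]
ee_rot: [3.106, 0.468, 0.001]
force: [0.5, -2.5, 4.7]
width: 0.225
finger_force: 50.7
```

The middle bay is clear to the floor (about 6.5 N at z 115). I'll draw out and go to the right bay.

```bash
python3 -m inch '[[[0,0,-0.01],[0,0,0]],[[0,0,-0.025],[0,0,0]],[[0,0,-0.042],[0,0,0]],[[0,0,-0.06],[0,0,0]],[[0,0,-0.079],[0,0,0]],[[0,0,-0.079],[0,0,0]],[[0,0.03,-0.079],[0,0,0]],[[0,0.06,-0.079],[0,0,0]],[[0,0.08,-0.079],[0,0,0]],[[0,0.08,-0.079],[0,0,0]]]'
python3 -m inch '[[[0,0,0],[0,0,0]],[[0,0,0],[0,0,0]],[[0,0,0],[0,0,0]],[[0,0,0],[0,0,0]],[[0,0,0],[0,0,0]],[[0,0,0],[0,0,0]],[[0,0,0],[0,0,0]],[[0,0,0],[0,0,0]]]'
python3 - <<'E'
from h import *
from cell import manip
d=manip.get_image("wrist");np.savez("w8.npz",**d)
s=manip.observe();print(s["time_s"],s["ee_pos"],s["force"]);edges(d,s)
E
```

```text
time_s: 18.7
ee_pos: [578.4, 88.3, 173.2]
ee_rot: [3.107, 0.465, -0.001]
force: [-0.0, -0.1, -2.6]
width: 0.227
finger_force: 49.7
time_s: 19.7
ee_pos: [578.3, 89.6, 173.6]
ee_rot: [3.106, 0.468, 0.0]
force: [-0.0, 0.6, -0.9]
width: 0.229
finger_force: 49.7
19.75 [578.23439046  89.6273604  173.58726189] [-0.28496526  0.02106281 -1.66674546]
blade px [319 183  11  13 122]
171 [220 220 220 220 220 220 220 220 220 220 220 220 220 227 238 238 238 238
 238 238 238 238 238 238 238 238 238 238 238]
173 [219 219 220 219 219 219 219 219 219 219 219 219 220 222 229 238 238 238
 238 238 238 238 238 238 238 238 238 238 238]
175 [219 219 219 220 219 220 220 219 219 220 219 219 220 220 219 227 238 238
 238 238 238 238 238 238 238 238 238 238 238]
177 [219 218 218 218 218 218 196 111  55  44  45  45  46  45  45  45  47  51
  76 172 237 237 237 237 237 237 237 237 237]
179 [218 218 218 218 218 218 195 111  55  46  46  46  45  43  44  46  46  51
 101 192 237 237 237 237 237 237 237 237 237]
181 [218 218 218 218 218 218 195 111  56  46  46  46  46  43  45  46  46  57
 106 192 223 169 176 176 176 205 237 237 237]
183 [218 218 218 218 218 218 195 111 103 153 153 153 149 144 153 153 153 145
 145 205 223 166 165 165 165 165 166 166 165]
185 [218 218 218 218 218 218 195 116 117 158 158 158 159 158 158 158 158 149
 147 171 165 165 165 165 165 165 165 165 165]
187 [218 218 218 218 218 218 202 138 118 158 158 158 158 159 158 158 158 150
 139 159 166 165 166 165 165 165 166 165 166]
189 [218 218 218 218 218 218 202 145 131 158 158 158 158 158 159 159 158 153
 147 158 166 165 166 165 166 166 167 167 167]
191 [218 218 218 218 218 218 202 146 132 158 158 159 158 158 158 159 158 153
 146 157 167 167 167 167 167 167 167 167 167]
cols from 311 | col 324 rows from 167 [220 220 227 227 227 237 222 219 220  85  45  44  43  45  43  70 144 157
 158 158]
```

Centred as before, so I descend in the right bay.

```bash
python3 -m inch '[[[0,0,0.0024],[0,0,0]],[[0,0,0.0048],[0,0,0]],[[0,0,0.0072],[0,0,0]],[[0,0,0.0096],[0,0,0]],[[0,0,0.012],[0,0,0]],[[0,0,0.0144],[0,0,0]],[[0,0,0.0168],[0,0,0]]]'
python3 -m inch '[[[0,0,0.0024],[0,0,0]],[[0,0,0.0048],[0,0,0]],[[0,0,0.0072],[0,0,0]],[[0,0,0.0096],[0,0,0]],[[0,0,0.012],[0,0,0]],[[0,0,0.0144],[0,0,0]],[[0,0,0.0168],[0,0,0]]]'
```

```text
time_s: 20.62
ee_pos: [578.2, 89.7, 160.9]
ee_rot: [3.106, 0.469, 0.0]
force: [-1.0, -0.4, -1.2]
width: 0.228
finger_force: 49.7
time_s: 21.5
ee_pos: [578.3, 89.7, 148.3]
ee_rot: [3.106, 0.468, 0.0]
force: [0.4, -0.5, -1.9]
width: 0.229
finger_force: 49.7
```

```bash
python3 -m inch '[[[0,0,0.0024],[0,0,0]],[[0,0,0.0048],[0,0,0]],[[0,0,0.0072],[0,0,0]],[[0,0,0.0096],[0,0,0]],[[0,0,0.012],[0,0,0]],[[0,0,0.0144],[0,0,0]],[[0,0,0.016],[0,0,0]]]'
python3 -m inch '[[[0,0,0.0015],[0,0,0]],[[0,0,0.003],[0,0,0]]]'
```

```text
time_s: 22.38
ee_pos: [578.2, 89.6, 136.3]
ee_rot: [3.106, 0.468, -0.0]
force: [1.2, 0.9, -1.0]
width: 0.222
finger_force: 49.7
time_s: 22.62
ee_pos: [578.3, 89.7, 134.1]
ee_rot: [3.106, 0.469, 0.0]
force: [-0.0, -0.5, -1.8]
width: 0.226
finger_force: 49.7
```

```bash
python3 -m inch '[[[0,0,0.001],[0,0,0]],[[0,0,0.002],[0,0,0]]]'
```

```text
time_s: 22.88
ee_pos: [578.3, 89.6, 132.6]
ee_rot: [3.106, 0.469, 0.0]
force: [1.1, 0.8, -1.5]
width: 0.224
finger_force: 49.7
```

The right bay is open past 30 mm too. Going on to the floor at z ≈ 115.

```bash
python3 -m inch '[[[0,0,0.0022],[0,0,0]],[[0,0,0.0044],[0,0,0]],[[0,0,0.0066],[0,0,0]],[[0,0,0.0088],[0,0,0]],[[0,0,0.011],[0,0,0]],[[0,0,0.0132],[0,0,0]],[[0,0,0.0154],[0,0,0]],[[0,0,0.0176],[0,0,0]],[[0,0,0.0198],[0,0,0]]]'
python3 -m inch '[[[0,0,0.0015],[0,0,0]],[[0,0,0.003],[0,0,0]]]'
python3 -m inch '[[[0,0,0.001],[0,0,0]],[[0,0,0.001],[0,0,0]]]'
```

```text
time_s: 24.0
ee_pos: [578.3, 89.6, 117.7]
ee_rot: [3.106, 0.468, 0.0]
force: [0.5, 0.2, -1.9]
width: 0.226
finger_force: 49.7
time_s: 24.25
ee_pos: [578.3, 89.7, 115.5]
ee_rot: [3.106, 0.468, 0.0]
force: [-0.0, 0.1, -1.3]
width: 0.234
finger_force: 49.7
time_s: 24.5
ee_pos: [578.3, 89.7, 115.1]
ee_rot: [3.106, 0.468, 0.0]
force: [-0.6, -1.5, 0.4]
width: 0.228
finger_force: 50.3
```

```bash
python3 -m inch '[[[0,0,0.001],[0,0,0]],[[0,0,0.001],[0,0,0]]]'
```

```text
time_s: 24.75
ee_pos: [578.4, 89.7, 115.0]
ee_rot: [3.106, 0.468, 0.001]
force: [-2.5, -0.9, 5.4]
width: 0.23
finger_force: 51.1
```

The blade is home on the right bay's floor with about 7 N, so this bay takes it. Releasing and backing straight up.

```bash
python3 -m inch '[[[0,0,-0.001],[0,0,0]],[[0,0,-0.001],[0,0,0]],[[0,0,-0.001],[0,0,0]],[[0,0,-0.001],[0,0,0]],[[0,0,-0.001],[0,0,0]],[[0,0,-0.001],[0,0,0]]]' 1
python3 -m inch '[[[0,0,-0.02],[0,0,0]],[[0,0,-0.06],[0,0,0]],[[0,0,-0.11],[0,0,0]],[[0,0,-0.16],[0,0,0]],[[0,0,-0.2],[0,0,0]],[[0,0,-0.2],[0,0,0]],[[0,0,-0.2],[0,0,0]],[[0,0,-0.2],[0,0,0]]]'
python3 - <<'E'
from h import *
from cell import manip
d=manip.get_image("wrist");cv2.imwrite("pics/w9.png",d["color"]);W=cloud(d)
e=manip.get_image("top");V=cloud(e)
m=np.hypot(W[...,0]-577,W[...,1]-89)<40
rect(W,m&(abs(W[...,2]-137)<6),"handle");print("expect top z 137")
m=np.hypot(V[...,0]-577,V[...,1]-89)<40;rect(V,m&(abs(V[...,2]-137)<6),"top handle")
print(manip.observe())
E
```

```text
time_s: 25.5
ee_pos: [578.2, 89.7, 114.7]
ee_rot: [3.106, 0.469, 0.0]
force: [0.7, 1.0, -1.3]
width: 1.001
finger_force: 0.0
time_s: 26.5
ee_pos: [577.5, 89.4, 263.5]
ee_rot: [3.106, 0.469, -0.004]
force: [-0.1, 0.1, -0.1]
width: 1.0
finger_force: 0.0
handle px [ 308  172   26   47 1205] c [577.8  91.3] size [35.9 19.4] ang 16.5 z 136.2
expect top z 137
{'time_s': 26.6, 'joints': array([ 0.06710877,  0.3375847 , -0.37547513,  1.72089852,  0.1356489 ,
        1.11083501, -1.62103978]), 'qvel': array([ 0.0002485 , -0.00250736, -0.00166598, -0.00357543,  0.00094563,
       -0.00024122, -0.00013706]), 'joint_torque': array([ 9.44908184e-03, -4.19441271e+01, -2.79178709e+00, -2.32394314e+01,
        9.56457399e-03,  9.18114471e-03, -4.34292943e-06]), 'ee_pos': array([577.75913734,  89.52988518, 263.65361301]), 'ee_rot': array([ 3.10642292,  0.46868286, -0.00331725]), 'force': array([ 0.09496168, -0.02481359,  0.60203909]), 'ft_torque': array([ 0.05092786,  0.01408209, -0.01758997]), 'finger_force': 0.0, 'width': 1.0044877431867076}
```

View pics/w9.png

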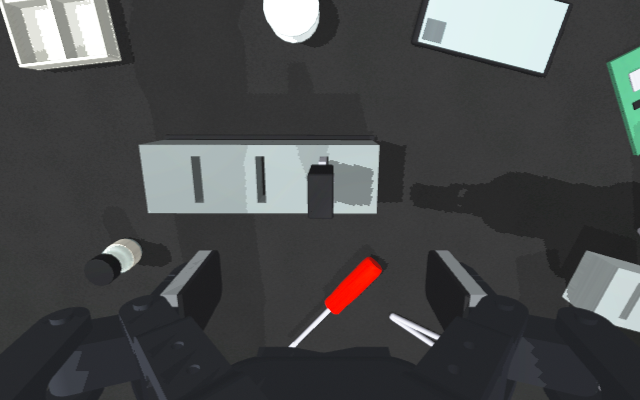

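The gauge stands upright in the right bay at (320,190), with its handle top at z 136 (137 expected). The gripper is open and clear, and the bystanders are undisturbed.

```bash
python3 -c "
from cell import manip
print(manip.job_done())"
```

```text
the job is handed in; nothing more can be done
None
```

The job is handed in: the left bay is blocked at 30 mm, the middle and right bays are clear to the floor, and the gauge stands released, fully home in the right bay; no verdict came back.

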